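Hang the square clay tamper on the drop-latch peg

TASK

Hang the clay tamper with the square foot on the latch peg: push its steel eye over the end of the peg so that the eye lifts the hanging flap and goes right past it, and the flap drops shut behind it. Leave the tamper hanging freely from the peg by its eye, and leave the round-footed tamper standing where it is.

Things in the scene. Friction and masses are not known exactly. Their poses are not given: they have to be found in the camera images.
- square_eye (a point): Tamper to hang (0.35 kg +-30%, loose): SQUARE wooden foot 64x64x20 mm, stem, upright closed steel ring (eye: hole 50 mm, outside 70, bar 10), wooden grip on top 22 (x) by 26 mm (y). Point: eye's centre, 77 mm over the underside; grip spans 33 to 77 mm above it: hold its upper half, fingers on the y sides. z up, x through the hole, y in the ring's plane; same if turned half round.
- round_eye (a point): The same point on the other tamper, alike but with a ROUND foot 68 mm across. Not to be disturbed. The two tampers may stand in either order.
- flap_pivot (a point): Flap pivot at the latch peg's free tip, on the peg axis, 128 mm over the table. Peg: level bar, 14 mm thick, ends 7 mm before the pivot; z up, +x along it to its fixed post, 140 mm away; nothing rises above it; foot plate 110x110x10 mm. An eye goes on along +x, its centre about 6 mm below the axis: flap falls behind it 55 mm past the pivot; lower it at 65 to 80. Hanging: 18 mm below the axis.
- flap (a joint): Angle of the 40 g aluminium flap, 14 mm wide, 4 mm thick, that hangs 54 mm down from the pivot. 0: hanging straight down (shut); grows to 1.4 rad as its lower end is swung up towards the post by the lower edge of an eye passing under it; a stop bars the outward swing; it falls back by its own weight.
Things that resemble listed ones, but are neither listed nor needed, are in the scene too. What is shaped like the part that bears square_eye but blue is not meant.

How it is judged:
By the outcome, as a careful person would: the job done as asked, in the order asked, and still so for the second after the job is handed in, with the robot touching nothing.
It also fails if it takes over 53 s, if anything falls off the work surface, if the arm or the gripper's body presses on something with over 40 N, if the wrist force passes 120 N, or if a joint passes its speed limit or range.

ROBOT

A 6-joint arm with a two-finger parallel gripper is mounted at the origin on the work surface. World frame = base frame: x ahead of the robot, y to its left, z up, the work surface at z = 0. Lengths are in m, angles in rad, forces in N, time in s.
With the tool pointing down it reaches from about 0.325 to 0.85 m from the base axis. Payload 15.5 kg.
Tool frame: the origin (TCP) lies between the finger pads; the fingertips stand 17 mm ahead of it and the grasp point (between the pads) lies 2 mm behind it; z points along the fingers, y is the line along which they close (so a half turn about z gives the same grasp; the last joint's range is limited). The gripper opens to 91 mm and grips with 3 to 60 N. Pads are 32 mm wide; open, the fingers measure 118 mm over their backs; the gripper's body (76 mm by 178 mm) begins 60 mm behind the grasp point.
Start: joints at [-1.419, 0.494, 1.345, -0, 1.302, -0.096], TCP at [0.153, -0.606, 0.231] pointing down, gripper open.
Joint ranges: [-2.91, 2.91], [-0.82, 2.16], [0.22, 2.67], [-1.22, 4.37], [0.12, 2.79], [-3.08, 3.08]. Speed limits (rad/s): [1.89, 1.89, 2.57, 3.01, 3.01, 3.01].

INTERFACE

Orientations are given as a 3x3 rotation matrix whose columns are the frame's x, y, z axes.
In Python, from station import bot gives the robot as it stands.
- The arm moves only by the shell command python3 -m handwheel 'ROWS'. ROWS is JSON, a list of rows, each a list of 3 entries, a list of its own where there are three numbers: the opening, from 0 (shut) to 1 (fully open), then the shift along the tool's x, y, z in mm, then the turn, a rotation vector about the tool's x, y, z in rad. A call has 1 to 12 rows; each row shifts and turns the commanded pose from where the row before left it, along the tool's axes as they then stand; what a row does not reach is not made up. A row lasts 1/8 s, in which the tool goes at most 62.5 mm and 10.7 degrees, less where a joint would pass 70% of its speed; a pose out of reach is approached as far as the arm can. A call is refused whole if a number of a shift passes 62.5 or a number of a turn 0.188, either way. A call with a gripper value outside its range is refused whole. The fingers move at their own pace and stop on an object; the grip force is fixed at half the most. Time passes only in rows, so rows that do not move let the fingers close. It gives the time, the measured TCP pose, the force, the opening and the grip force at its end, in the units of the state.
- bot.read_state(): the state, without advancing time (a new reading comes with each control period).
- bot.grab_frame(name): name is "side" or "top" or "wrist"; returns (picture, depth): 384x512x3 uint8, red, green, blue; 384x512 float32, m along the optical axis (not along the pixel's ray), 0 where there is no reading.
- bot.camera_params(name): a dict with "K" (3x3 intrinsics, pixels), "eye" and "orientation" of the camera in the world; the wrist camera has in their place "hand_eye" (4x4, takes a point from camera to tool coordinates, whose origin is the TCP and whose axes are the flange's). Camera axes: x right, y down, z forward; pixel columns grow to the right and rows downward; lengths in m; the calibration is good to about 2 mm. A picture is of the moment at which its call begins: read the wrist's pose just before it. camera_params takes no time and is no camera call.
- bot.close_job(): hands the job in; it is judged then, once.
Trained networks look in the newest picture that a camera, given by its name, has taken for a name from the list of things; names that differ only in an ending like _2 or _b are one class to them, and where a whole thing is asked for, a point or a joint stands for the part that bears it (a point fixed in the world has none). Each returns a list of dicts, best first, with "confidence" (0 to 1); they miss things now and then, are a little off and sometimes report something else, mostly with a low value. They report only what shows in the picture. A call takes as long as a camera call. They do not tell look-alikes from the thing itself.
- bot.regions_of(camera, name): "region" (384x512 bool, what is visible of it).
- bot.place_of(camera, name): "at" ([x, y, z] in m, in world coordinates, good to about 4 mm: a listed point, or the origin of a listed thing).
The state is a dict: "time_s": time; "joint_positions": joint angles; "joint_vel": joint speeds; "tau": joint torques, N m; "ee_pos": TCP position; "ee_rot": TCP orientation; "force": force on the tool from outside, world axes, zero at the start; "ft_torque": the same for the moment, N m; "width": finger opening in m; "grip_force": force on a finger pad.
Only numpy, scipy, OpenCV 4.12 (cv2) and the standard library are available. Lean on these libraries where they do the work, as an engineer would, in place of code of your own. Each camera call takes 0.05 s, during which the arm holds its last target. There are 200 camera calls.

## Working session

There is one attempt and no reset: what is moved stays moved. The work goes in short steps, Python scripts to look and compute and a shell command to move; the robot and the scene stay as the last step left them, time stands still between calls to the robot, and variables do not carry over. Pictures are saved under pics/ and viewed, at most 10 in all, crops included, and the job is handed in when it is done.

```bash
mkdir -p pics; cat > h.py <<'E'
import numpy as np,cv2
from station import bot
def cam(n):
    s=bot.read_state(); p=bot.camera_params(n); im,d=bot.grab_frame(n)
    if n=="wrist":
        T=np.eye(4);T[:3,:3]=s["ee_rot"];T[:3,3]=s["ee_pos"];T=T@np.array(p["hand_eye"])
        R,t=T[:3,:3],T[:3,3]
    else: R,t=np.array(p["orientation"]),np.array(p["eye"])
    K=np.array(p["K"]); v,u=np.mgrid[:384,:512]
    c=np.stack([(u-K[0,2])/K[0,0]*d,(v-K[1,2])/K[1,1]*d,d],-1)
    W=c@R.T+t; W[d==0]=np.nan
    return im,d,W
def save(n,im): cv2.imwrite("pics/"+n+".png",im[:,:,::-1])
E
python3 - <<'E'
from h import *
a=[]
for n in("side","top"):
    im,d,W=cam(n);a.append(im)
    for k in("square_eye","round_eye","flap_pivot","flap"):
        for r in bot.place_of(n,k): print(n,k,np.round(r["at"],3),round(r["confidence"],2))
save("a_side",a[0]);save("a_top",a[1])
s=bot.read_state();print(s["time_s"],np.round(s["ee_rot"],3),s["ee_pos"])
E
```

```text
side square_eye [ 0.566 -0.445  0.075] 0.98
side square_eye [ 0.312 -0.252  0.077] 0.84
side square_eye [ 0.548 -0.082  0.077] 0.78
side square_eye [ 0.438 -0.337  0.073] 0.78
side round_eye [ 0.551 -0.297  0.073] 0.58
side flap_pivot [0.55  0.131 0.13 ] 0.98Traceback (most recent call last):
  File "<stdin>", line 6, in <module>
ValueError: it knows: flap_pivot, round_eye, square_eye
```

```bash
python3 - <<'E'
from h import *
a=[]
for n in("side","top"):
    im,d,W=cam(n);a.append(im);np.save(n,W)
    if n=="top":
      for k in("square_eye","round_eye","flap_pivot"):
        for r in bot.place_of(n,k): print(n,k,np.round(r["at"],3),round(r["confidence"],2))
save("a_side",a[0]);save("a_top",a[1])
s=bot.read_state();print(s["time_s"],np.round(s["ee_rot"],3),s["ee_pos"])
E
```

```text
top square_eye [ 0.548 -0.084  0.071] 0.96
top square_eye [ 0.563 -0.436  0.076] 0.86
top square_eye [ 0.436 -0.336  0.081] 0.8
top square_eye [ 0.31  -0.253  0.081] 0.74
top round_eye [ 0.55  -0.297  0.075] 0.74
top flap_pivot [0.551 0.13  0.127] 0.61
0.45 [[ 0.97   0.244  0.   ]
 [ 0.244 -0.97   0.   ]
 [ 0.    -0.    -1.   ]] [ 0.15269715 -0.60604574  0.23087632]
```

View pics/a_side.png

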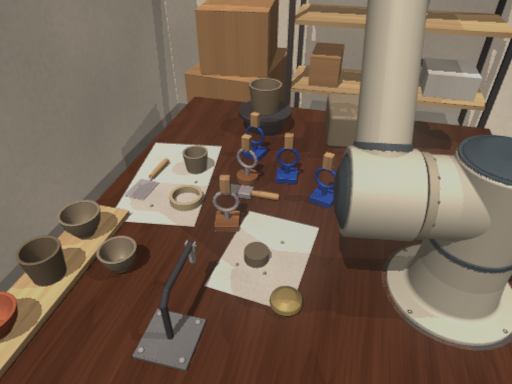

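View pics/a_top.png

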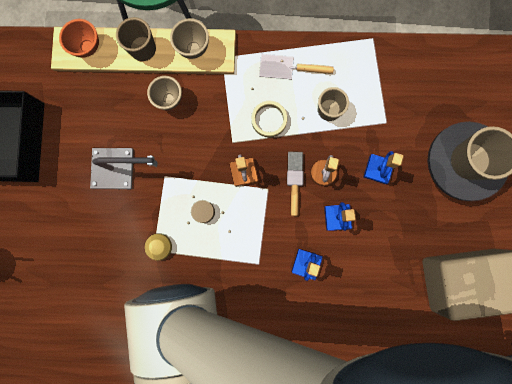

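The side view shows the brown square-footed tamper at about (227,205), the round one at (247,160), three blue look-alikes, and the peg's tip and flap at (192,252). The top view shows the square tamper at (244,170), the round one at (326,172), and the peg running from its tip at (152,160) left to its post. I'll measure the yaws next.

```bash
python3 - <<'E'
from h import *
A=np.concatenate([np.load(n+".npy").reshape(-1,3) for n in("side","top")]);A=A[~np.isnan(A).any(1)]
def line(P,n):
    c=P.mean(0);u,s,v=np.linalg.svd(P[:,:2]-c[:2]);print(n,len(P),np.round(c,4),'yaw',np.degrees(np.arctan2(v[0,1],v[0,0])),np.round(s,3),np.round(P.min(0),3),np.round(P.max(0),3))
for n in("side","top"):
  A=np.load(n+".npy").reshape(-1,3);A=A[~np.isnan(A).any(1)]
  b=lambda x0,x1,y0,y1,z0,z1:A[(A[:,0]>x0)&(A[:,0]<x1)&(A[:,1]>y0)&(A[:,1]<y1)&(A[:,2]>z0)&(A[:,2]<z1)]
  line(b(.49,.61,.135,.30,.118,.15),n+" peg")
  line(b(.5,.6,-.14,-.03,.05,.098),n+" ring")
  line(b(.5,.6,-.14,-.03,.118,.17),n+" grip")
  line(b(.5,.6,-.14,-.03,.143,.17),n+" griptop")
  F=b(.5,.6,-.14,-.03,.014,.026)
  print("foot",cv2.minAreaRect((F[:,:2]*1000).astype(np.float32)))
  F=b(.47,.63,.13,.33,.006,.016)
  print("plate",cv2.minAreaRect((F[:,:2]*1000).astype(np.float32)))
E
```

```text
side peg 482 [0.5492 0.2086 0.132 ] yaw 90.56061251548486 [0.913 0.088] [0.541 0.135 0.118] [0.562 0.272 0.138]
side ring 156 [ 0.5469 -0.0808  0.0708] yaw -165.82671151329652 [0.293 0.027] [ 0.514 -0.092  0.05 ] [ 0.578 -0.07   0.098]
side grip 183 [ 0.5448 -0.0771  0.1412] yaw -156.11893067608034 [0.104 0.076] [ 0.533 -0.096  0.118] [ 0.56  -0.069  0.156]
side griptop 93 [ 0.5456 -0.0798  0.1516] yaw -141.266786591825 [0.074 0.063] [ 0.534 -0.096  0.144] [ 0.56  -0.069  0.156]
foot ((546.7044067382812, -82.29424285888672), (63.663665771484375, 64.91493225097656), 15.118189811706543)
plate ((549.9097900390625, 271.537353515625), (111.18762969970703, 110.84172058105469), 0.8925216197967529)
top peg 332 [0.5517 0.1981 0.1337] yaw 91.20319612994548 [0.697 0.075] [0.542 0.135 0.118] [0.561 0.272 0.141]
top ring 24 [ 0.5345 -0.0867  0.0873] yaw -167.10510298363826 [0.127 0.014] [ 0.514 -0.094  0.051] [ 0.58  -0.073  0.096]
top grip 127 [ 0.5459 -0.0835  0.1512] yaw -163.50122431356482 [0.092 0.071] [ 0.534 -0.096  0.123] [ 0.561 -0.07   0.159]
top griptop 111 [ 0.5472 -0.083   0.154 ] yaw -162.89229667604462 [0.082 0.066] [ 0.534 -0.096  0.144] [ 0.561 -0.07   0.159]
foot ((548.2518310546875, -82.84538269042969), (63.93620300292969, 63.871559143066406), 14.20323657989502)
plate ((543.2510375976562, 234.162841796875), (132.8992919921875, 189.69456481933594), 3.7425146102905273)
```

```bash
python3 -m handwheel '[[0.8,[46,-37,0],[0,0,-0.175]],[0.8,[52,-29,0],[0,0,-0.175]],[0.8,[56,-19,0],[0,0,-0.175]],[0.8,[59,-9,0],[0,0,-0.175]],[0.8,[59.5,1,0],[0,0,-0.175]],[0.8,[58,12,0],[0,0,-0.175]],[0.8,[55,22,0],[0,0,-0.175]],[0.8,[51,31,0],[0,0,-0.175]],[0.8,[45,39,0],[0,0,-0.175]],[0.8,[37,46,0],[0,0,0]],[0.8,[37,46,0],[0,0,0]],[0.8,[0,0,0],[0,0,0]]]'
cat > w.py <<'E'
from h import *
import sys
im,d,W=cam("wrist");np.save("wrist",W);save(sys.argv[1],im)
s=bot.read_state();print(s["time_s"],s["ee_pos"],np.degrees(np.arctan2(s["ee_rot"][1][0],s["ee_rot"][0][0])),np.round(s["ee_rot"],3)[:,2])
for k in("square_eye","flap_pivot"):
    for r in bot.place_of("wrist",k): print(k,np.round(r["at"],3),round(r["confidence"],2))
A=W.reshape(-1,3);A=A[~np.isnan(A).any(1)]
b=lambda x0,x1,y0,y1,z0,z1:A[(A[:,0]>x0)&(A[:,0]<x1)&(A[:,1]>y0)&(A[:,1]<y1)&(A[:,2]>z0)&(A[:,2]<z1)]
for z in((.148,.162),(.014,.026)):
    F=b(.5,.6,-.14,-.03,*z);print(len(F),len(F) and cv2.minAreaRect((F[:,:2]*1000).astype(np.float32)),F[:,2].mean())
E
python3 w.py w1
```

```text
time_s: 1.95
ee_pos: [0.547, -0.0815, 0.2308]
ee_rot: [[-0.252, 0.968, 0.001], [0.968, 0.252, 0.0], [0.0, 0.001, -1.0]]
force: [-0.9, -0.4, -0.6]
width: 0.0733
grip_force: 0.0
2.0 [ 0.5458664  -0.08316752  0.23076794] 104.55440164858229 [ 0. -0. -1.]
square_eye [ 0.548 -0.084  0.078] 0.78
flap_pivot [ 0.546 -0.08   0.076] 0.23
654 ((547.9219970703125, -83.3863525390625), (24.94534683227539, 21.80929183959961), 14.824737548828125) 0.15326405835940515
1159 ((548.2496948242188, -83.70453643798828), (63.3802490234375, 64.34905242919922), 13.62398910522461) 0.019562397276127748
```

View pics/w1.png

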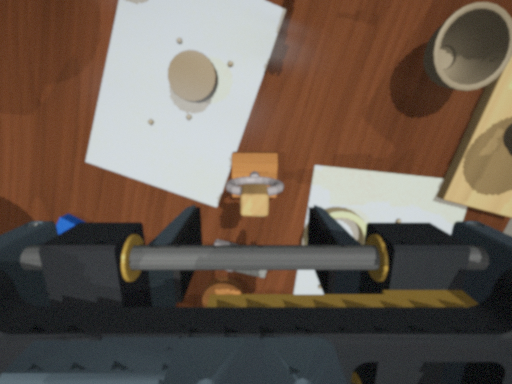

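The wrist view shows the square-footed brown tamper at (255,185), centred between the fingers, with its grip 22 mm in x. I'll descend and grip it.

```bash
python3 -m handwheel '[[0.7,[0,2,30],[0,0,0]],[0.7,[0,0,30],[0,0,0]],[0.7,[0,0,20],[0,0,0]],[0.7,[0,0,10],[0,0,0]],[0,[0,0,0],[0,0,0]],[0,[0,0,0],[0,0,0]],[0,[0,0,0],[0,0,0]],[0,[0,0,0],[0,0,0]],[0,[0,0,0],[0,0,0]],[0,[0,0,0],[0,0,0]]]'; python3 -c "
from station import bot;s=bot.read_state();print(s['ee_pos'],s['width'],s['grip_force'],s['joint_positions'])"
```

```text
time_s: 3.35
ee_pos: [0.5474, -0.0841, 0.1413]
ee_rot: [[-0.248, 0.969, 0.001], [0.969, 0.248, -0.0], [-0.0, 0.001, -1.0]]
force: [-0.1, 0.7, 5.9]
width: 0.0257
grip_force: 30.0
[ 0.54738501 -0.08411384  0.14125425] 0.025741538341093488 30.00077873468399 [-2.60321048e-01  5.00523095e-01  1.62722224e+00  4.22794658e-05
  1.01321367e+00 -5.11445610e-01]
```

```bash
python3 -m handwheel '[[0,[0,0,-15],[0,0,0]],[0,[0,0,-30],[0,0,0]],[0,[0,0,0],[0,0,0.08]],[0,[0,0,0],[0,0,0.08]],[0,[0,0,0],[0,0,0.077]],[0,[25,1,0],[0,0,0]],[0,[35,1,0],[0,0,0]],[0,[35,1,0],[0,0,0]],[0,[25,1,0],[0,0,0]],[0,[0,0,0],[0,0,0]],[0,[0,0,0],[0,0,0]]]'
cat > m.py <<'E'
from h import *
import sys
im,d,W=cam("side")
s=bot.read_state();e=s["ee_pos"];print(s["time_s"],np.round(e,4),np.degrees(np.arctan2(s["ee_rot"][1][0],s["ee_rot"][0][0])),np.round(s["force"],1),s["width"])
for k in("square_eye","flap_pivot"):
    for r in bot.place_of("side",k)[:3]: print(k,np.round(r["at"],4),round(r["confidence"],2))
A=W.reshape(-1,3);A=A[~np.isnan(A).any(1)]
def st(n,lo,hi):
    F=A[((A>lo)&(A<hi)).all(1)]
    print(n,len(F),len(F) and (np.round(F.mean(0),4),np.round(F.min(0),3),np.round(F.max(0),3)))
st("eye",[e[0]-.05,e[1]-.04,e[2]-.095],[e[0]+.05,e[1]+.04,e[2]-.03])
st("pegend",[.53,.1,.12],[.57,.15,.15])
st("flap",[.53,.1,.06],[.57,.2,.11])
im=cv2.resize(im[200:384,100:300],None,fx=3,fy=3);save(sys.argv[1],im)
E
python3 m.py s2
```

```text
time_s: 4.72
ee_pos: [0.5495, 0.0356, 0.1863]
ee_rot: [[-0.014, 1.0, 0.0], [1.0, 0.014, -0.0], [-0.0, 0.0, -1.0]]
force: [-0.2, 1.5, -2.0]
width: 0.0254
grip_force: 30.0
4.775 [0.5495 0.0353 0.1862] 90.77950101622021 [ 0.3 -0.3 -2.6] 0.025679919235881466
square_eye [ 0.5647 -0.4436  0.0752] 0.94
square_eye [ 0.3127 -0.2547  0.0748] 0.71
square_eye [ 0.4341 -0.332   0.0732] 0.67
eye 272 (array([0.5475, 0.0386, 0.1227]), array([0.515, 0.032, 0.092]), array([0.582, 0.045, 0.156]))
pegend 94 (array([0.5497, 0.1363, 0.1323]), array([0.54 , 0.125, 0.12 ]), array([0.563, 0.15 , 0.137]))
flap 69 (array([0.5511, 0.1327, 0.0927]), array([0.544, 0.128, 0.076]), array([0.559, 0.135, 0.109]))
```

View pics/s2.png

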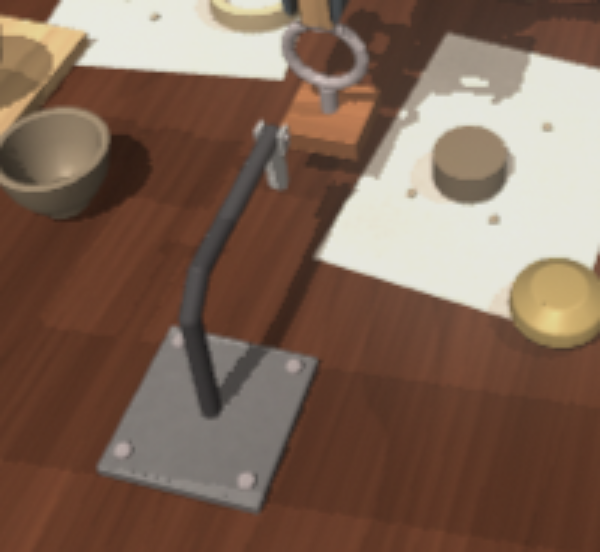

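The side view shows the ring at (325,55) facing the peg tip at (270,135), the flap hanging shut at (277,165), and the peg axis inside the hole. I'll shift 2 mm and push on.

```bash
python3 -m handwheel '[[0,[30,1,0],[0,0,0]],[0,[30,1,0],[0,0,0]],[0,[16,0,0],[0,0,0]],[0,[12,0,0],[0,0,0]],[0,[12,0,0],[0,0,0]],[0,[12,0,0],[0,0,0]],[0,[0,0,0],[0,0,0]]]'
sed -i '/place_of/s/^/#/;/^for k/s/^/#/' m.py; python3 m.py s3
```

```text
time_s: 5.75
ee_pos: [0.5499, 0.1485, 0.1859]
ee_rot: [[-0.015, 1.0, -0.0], [1.0, 0.015, 0.0], [0.0, -0.0, -1.0]]
force: [0.0, 0.3, -2.7]
width: 0.0257
grip_force: 30.0
5.8 [0.5499 0.1481 0.1859] 90.83288288552187 [ 0.2 -0.7 -2.9] 0.02599283109585117
eye 487 (array([0.5468, 0.1542, 0.1248]), array([0.514, 0.124, 0.091]), array([0.583, 0.187, 0.156]))
pegend 46 (array([0.5493, 0.1426, 0.1313]), array([0.542, 0.124, 0.12 ]), array([0.57 , 0.15 , 0.149]))
flap 472 (array([0.5473, 0.1568, 0.0743]), array([0.53 , 0.115, 0.06 ]), array([0.57 , 0.182, 0.11 ]))
```

View pics/s3.png

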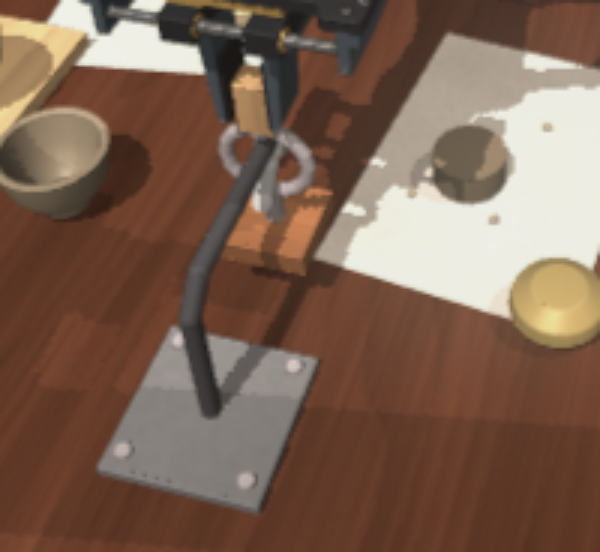

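The eye is around the peg at (265,160) and the flap has started to lift, with low force. I'll continue to about 70 mm past the pivot.

```bash
python3 -m handwheel '[[0,[12,0,0],[0,0,0]],[0,[12,0,0],[0,0,0]],[0,[10,0,0],[0,0,0]],[0,[10,0,0],[0,0,0]],[0,[9,0,0],[0,0,0]],[0,[0,0,0],[0,0,0]],[0,[0,0,0],[0,0,0]],[0,[0,0,0],[0,0,0]]]'
python3 m.py s4
```

```text
time_s: 6.8
ee_pos: [0.5492, 0.2006, 0.1859]
ee_rot: [[-0.014, 1.0, -0.0], [1.0, 0.014, -0.0], [-0.0, -0.0, -1.0]]
force: [-0.4, -0.4, -3.4]
width: 0.0259
grip_force: 30.0
6.85 [0.5492 0.2006 0.1859] 90.78163631745274 [-0.8 -0.6 -2.9] 0.025615865662157386
eye 479 (array([0.5457, 0.2069, 0.1276]), array([0.514, 0.162, 0.091]), array([0.58 , 0.24 , 0.155]))
pegend 55 (array([0.5455, 0.1351, 0.1308]), array([0.54 , 0.124, 0.12 ]), array([0.552, 0.147, 0.138]))
flap 192 (array([0.5479, 0.1685, 0.0773]), array([0.53 , 0.128, 0.062]), array([0.57, 0.2 , 0.11]))
```

View pics/s4.png

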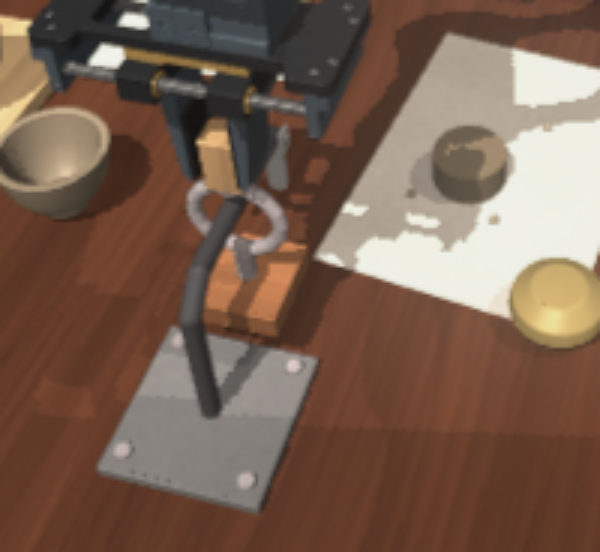

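The flap hangs shut again at (280,160), behind the eye at (237,215). Now I'll lower the tamper onto the peg.

```bash
python3 -m handwheel '[[0,[0,0,4],[0,0,0]],[0,[0,0,4],[0,0,0]],[0,[0,0,2],[0,0,0]],[0,[0,0,0],[0,0,0]],[0,[0,0,0],[0,0,0]]]'
```

```text
time_s: 7.48
ee_pos: [0.5492, 0.2009, 0.176]
ee_rot: [[-0.014, 1.0, 0.0], [1.0, 0.014, 0.0], [0.0, 0.0, -1.0]]
force: [-0.1, -0.3, -3.1]
width: 0.0256
grip_force: 30.0
```

```bash
python3 -m handwheel '[[0,[0,0,1],[0,0,0]],[0,[0,0,0],[0,0,0]],[0,[0,0,0],[0,0,0]]]';python3 -m handwheel '[[0,[0,0,1],[0,0,0]],[0,[0,0,0],[0,0,0]],[0,[0,0,0],[0,0,0]]]'
```

```text
time_s: 7.85
ee_pos: [0.5492, 0.2009, 0.175]
ee_rot: [[-0.014, 1.0, 0.0], [1.0, 0.014, 0.0], [0.0, 0.0, -1.0]]
force: [-1.1, 0.6, -2.5]
width: 0.0261
grip_force: 30.0
time_s: 8.22
ee_pos: [0.5492, 0.201, 0.1745]
ee_rot: [[-0.014, 1.0, 0.001], [1.0, 0.014, 0.0], [0.0, 0.001, -1.0]]
force: [-2.6, -0.9, 7.3]
width: 0.0258
grip_force: 30.0
```

The force shows the eye now bears on the peg. I'll release and rise.

```bash
python3 -m handwheel '[[0.3,[0,0,0],[0,0,0]],[0.36,[0,0,0],[0,0,0]],[0.45,[0,0,0],[0,0,0]],[0.55,[0,0,0],[0,0,0]],[0.6,[0,0,0],[0,0,0]],[0.6,[0,0,0],[0,0,0]],[0.6,[0,0,-8],[0,0,0]],[0.6,[0,0,-15],[0,0,0]],[0.6,[0,0,-30],[0,0,0]],[0.6,[0,0,-40],[0,0,0]],[0.6,[0,0,-40],[0,0,0]],[0.6,[0,0,0],[0,0,0]]]';python3 -m handwheel '[[0.6,[0,0,0],[0,0,0]],[0.6,[0,0,0],[0,0,0]],[0.6,[0,0,0],[0,0,0]],[0.6,[0,0,0],[0,0,0]],[0.6,[0,0,0],[0,0,0]],[0.6,[0,0,0],[0,0,0]],[0.6,[0,0,0],[0,0,0]],[0.6,[0,0,0],[0,0,0]]]' | head -2
python3 m.py s5
```

```text
time_s: 9.72
ee_pos: [0.5505, 0.2013, 0.3112]
ee_rot: [[-0.014, 1.0, 0.006], [1.0, 0.014, 0.002], [0.002, 0.006, -1.0]]
force: [-0.0, 0.3, -0.7]
width: 0.0545
grip_force: 0.0
time_s: 10.72
ee_pos: [0.5491, 0.2009, 0.3069]
10.775 [0.5491 0.2009 0.3069] 90.80026863051337 [0.8 0.1 0.5] 0.05479509805854454
eye 0 0
pegend 90 (array([0.5501, 0.1365, 0.1326]), array([0.54 , 0.124, 0.12 ]), array([0.562, 0.149, 0.137]))
flap 80 (array([0.5504, 0.1435, 0.0907]), array([0.534, 0.129, 0.061]), array([0.562, 0.2  , 0.11 ]))
```

View pics/s5.png

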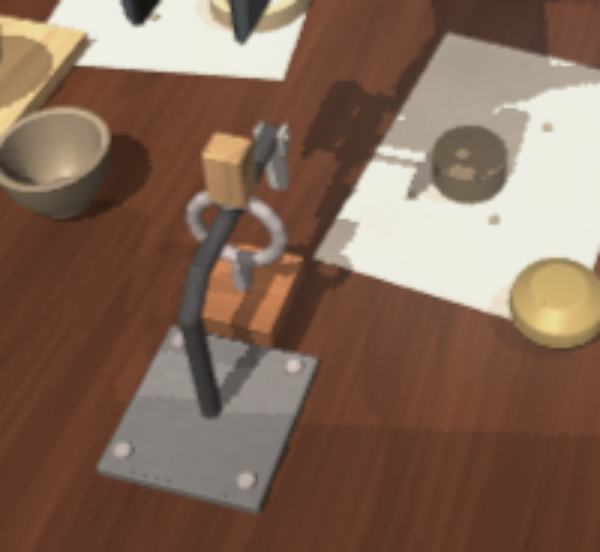

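The tamper hangs from the peg by its eye at (237,225), upright and free. The flap is shut at (277,165), and the gripper is clear above.

```bash
python3 -c "
from station import bot
print(bot.close_job())"
```

```text
the job is handed in; nothing more can be done
None
```

The square-footed tamper hangs freely by its eye on the latch peg with the flap shut behind it. The round-footed tamper was left alone, and I handed the job in at about 11 s; no verdict was returned.

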